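# Put the tea tray away in its slotted holder

## Robot

A 6-joint arm with a two-finger parallel gripper is mounted at the origin on the work surface. World frame = base frame: x ahead of the robot, y to its left, z up, the work surface at z = 0. Lengths are in m, angles in degrees, forces in N, time in s.
With the tool pointing down it reaches from about 0.325 to 1 m from the base axis. Payload 5.1 kg.
Tool frame: the origin (TCP) lies at the very end of the fingers, on their centre line; the grasp point (between the pads) lies manip.grip_point_offset behind it (manip.grip_point_offset is the distance from the TCP to the grasp point, in m); z points along the fingers, y is the direction in which the jaws open and shut (so a half turn about z gives the same grasp; the last joint's range is limited). The gripper opens to 85 mm and grips with 20 to 120 N. Pads are 22 mm wide; open, the fingers measure 114 mm over their backs; the gripper's body (76 mm by 85 mm) begins 54 mm behind the grasp point. The pads swing forward as they close: fully open they stand 13 mm farther back than shut.
Start: joints at [62.303, 7.093, 94.555, -0, 78.352, -4.733], TCP at [0.254, 0.598, 0.231] pointing down, gripper open.
Joint ranges: [-149.61, 149.61], [-58.7, 133.49], [1.44, 155.28], [-77.14, 257.14], [18.33, 153.61], [-166.67, 166.67]. Speed limits (degrees/s): [147.25, 147.25, 180, 180, 180, 180].

## Interface

Orientations are given as [roll, pitch, yaw] about the fixed x, y, z axes, in that order (R = Rz(yaw) Ry(pitch) Rx(roll)).
In Python, from rig import manip gives the robot as it stands.
- The arm moves only by the tool jog_arm, never from a script. Its argument "increments" is a list of rows, each an object of numbers: "gripper": the opening, from -1 (shut) to 1 (fully open), so that 0 is half open; "tx", "ty", "tz": the shift along the world's x, y, z in m; "ax", "ay", "az": the turn, a rotation vector about the world's x, y, z in rad. A call has 1 to 20 rows; each row shifts and turns the commanded pose from where the row before left it; what a row does not reach is not made up. A row lasts 1/12 s, in which the tool goes at most 41.7 mm and 7.16 degrees, less where a joint would pass 70% of its speed; a pose out of reach is approached as far as the arm can. A call is refused whole if a number of a shift passes 0.0417 or a number of a turn 0.125, either way. A call with a gripper value outside its range is refused whole. The fingers move at their own pace and stop on an object; "grip_force" is the grip in N (left out, the last holds). Time passes only in rows, so rows that do not move let the fingers close. It gives the time, the measured TCP pose, the force and the opening at its end, in the units of the state.
- manip.read_state(): the state, without advancing time (a new reading comes with each control period).
- manip.snapshot(name): name is "side" or "top"; returns a dict with "image" (384x512x3 uint8, blue, green, red), "mtx" (3x3 intrinsics, pixels), "extrinsics" (4x4, takes a point from world to camera coordinates). Camera axes: x right, y down, z forward; pixel columns grow to the right and rows downward; lengths in m; the calibration is good to about 2 mm. A picture is of the moment at which its call begins. There is no depth.
- manip.close_job(): hands the job in, once; it reports no verdict.
Trained networks look in the newest picture that a camera, given by its name, has taken for a name from the list of things; names that differ only in an ending like _2 or _b are one class to them, and where a whole thing is asked for, a point or a joint stands for the part that bears it (a point fixed in the world has none). Each returns a list of dicts, best first, with "score" (0 to 1); they miss things now and then, are a little off and sometimes report something else, mostly with a low value. They report only what shows in the picture. A call takes as long as a camera call. They do not tell look-alikes from the thing itself.
- manip.outline_of(name, camera): "pixels" (384x512 bool, what is visible of it) and "position" ([column, row] as shares, 0 to 1, of the picture: columns of its width, rows of its height, amid what is visible of it).
- manip.pinpoint(name, camera): "position" ([column, row] as shares, 0 to 1, of the picture: columns of its width, rows of its height: a listed point, or the origin of a listed thing).
The state is a dict: "time": time; "q": joint angles; "qd": joint speeds; "tau": joint torques, N m; "eef_pos": TCP position; "ee_rot": TCP orientation; "contact_force": force on the tool from outside, world axes, zero at the start; "moment": the same for the moment, N m; "width": finger opening in m.
Only numpy, scipy, OpenCV 4.12 (cv2) and the standard library are available. Lean on these libraries where they do the work, as an engineer would, in place of code of your own. Each camera call takes 0.05 s, during which the arm holds its last target. There are 200 camera calls.

## Task

Set the loose tea glass upright in the empty place on the round tray, then push the loaded tray along the ledge, without lifting it, until it is fully home under the lips of the low tray holder; the holder's keeper bar stands across the mouth and has to be swung outward first. Finally swing the keeper bar fully shut behind the tray. Keep all four glasses standing on the tray and leave everything else where it stands.

Things in the scene. Friction and masses are not known exactly. Their poses are not given: they have to be found in the camera images.
- tray: Round steel tray, 200 mm outside diameter, upright rim 24 mm high and 3 mm thick, floor 4 mm thick, 0.26 to 0.46 kg; origin at the centre of its underside, z up. Three glasses stand on it about 54 mm from its centre, at three corners of a square; the fourth corner is empty. It slides on the bare ledge.
- glass_a: tea glass, plain clear, open at the top, round: 54 mm across the rim, 51 mm at the foot, 70 mm tall, wall 3 mm, 0.11 kg; origin at the centre of its underside, z up. Stands on the tray at the start.
- glass_b: tea glass, plain clear, open at the top, round: 54 mm across the rim, 51 mm at the foot, 70 mm tall, wall 3 mm, 0.11 kg; origin at the centre of its underside, z up. Stands on the tray at the start, in the middle of the three: the empty place lies across from it.
- glass_c: tea glass, plain clear, open at the top, round: 54 mm across the rim, 51 mm at the foot, 70 mm tall, wall 3 mm, 0.11 kg; origin at the centre of its underside, z up. Stands on the tray at the start.
- glass_d: tea glass, plain clear, open at the top, round: 54 mm across the rim, 51 mm at the foot, 70 mm tall, wall 3 mm, 0.11 kg; origin at the centre of its underside, z up. The loose one: stands on the ledge between the tray and the holder at the start.
- home (a point): On the ledge in the middle of the fixed low steel tray holder: the tray's centre when fully home. x axis: level, into the holder (push direction); y left of that; z up. No floor, no roof. Back stop 50 mm high, inner face at x = 100.5 mm. Side walls from x = -100 (the mouth) to +104 mm, inner faces at y = +-106, outer +-114 mm, 34 mm high.
- mouth (a point): Middle of the holder's mouth, on the ledge, 100 mm before home (same axes). A lip on each side wall reaches inward to 92 mm from the middle line, underside 30 mm above the ledge: the tray's rim slides beneath it. A lead-in plate on the -y side flares outward from the wall's end, from (0, -109) to (-35, -125) mm in this frame.
- pivot (a point): Pivot of the keeper bar, on the ledge beside the mouth: 14 mm outside the mouth and 120 mm to the +y side of the middle line (same axes as home).
- keeper_bar (a joint): Angle of the keeper, a steel bar 100 mm long from the pivot, 12 mm wide, 8 to 20 mm above the ledge. 0 = shut: it points along the holder's -y across the mouth. It swings outward, clockwise from above: 1.57 = straight out (-x), limit 2.1; past 1.7 clear of the tray's way. It stays where left (about 1 N at the knob) and starts 0 to 0.6, where it blocks the tray.
- knob (a point): Upright round wooden knob near the free end of the keeper bar, 90 mm from the pivot: 16 mm diameter, standing from 20 to 62 mm above the ledge, so it can be pinched or pushed. This point is on its axis 48 mm above the ledge.
- kettle: Tall aluminium kettle, 120 mm diameter, 185 mm tall, spout along its +x reaching 100 mm from the axis, handle along its -x reaching 88 mm (both more than 45 mm above the ledge); origin at the centre of its underside. Leave alone.
- dabba: Steel dabba (lunch box) with a latched lid, 94 x 144 x 72 mm (x, y, z); origin at the centre of its underside. Leave alone.
- mortar: Steel mortar with its pestle in it, 90 mm diameter, 85 mm tall (pestle to 140 mm); origin at the centre of its underside. Leave alone.
- jar: Round steel spice jar with a lid, 68 mm diameter, 85 mm tall; stands on the robot's side of the way from tray to holder; origin at the centre of its underside. Leave alone.
- rolling_stand: Round wooden rolling stand on three short feet, 150 mm diameter, 45 mm high; origin at the centre of its underside. Leave alone.
- pot_holder: Red silicone pot holder disc, 150 mm diameter, 9 mm thick, flat on the ledge; origin at the centre of its underside. Leave alone.
- tiffin: Stacked steel tiffin carrier, 126 mm across with its bail handle, 198 mm tall; origin at the centre of its underside. Leave alone.
Things that resemble listed ones, but are neither listed nor needed, are in the scene too. Of the things that look like the tray, the larger one is meant.

How it is judged:
By the outcome, as a careful person would: the job done as asked, in the order asked, and still so for the second after the job is handed in, with the robot touching nothing.
It also fails if it takes over 72 s, if anything falls off the work surface, if the arm or the gripper's body presses on something with over 40 N, if the wrist force passes 120 N, or if a joint passes its speed limit or range.

## Working session

There is one attempt and no reset: what is moved stays moved. The work goes in short steps, Python scripts to look and compute and a tool call to move; the robot and the scene stay as the last step left them, time stands still between calls to the robot, and variables do not carry over. Pictures are saved under pics/ and viewed, about 8 in all and at most 12, crops included, and the job is handed in when it is done.

Besides the shell and the picture viewer there is one more tool, called by a JSON object that holds its "api" and its "payload". jog_arm: Moves the arm, as the interface text tells. Its arguments: {"type":"object","properties":{"increments":{"type":"array","items":{"type":"object","properties":{"gripper":{"type":"number"},"tx":{"type":"number"},"ty":{"type":"number"},"tz":{"type":"number"},"ax":{"type":"number"},"ay":{"type":"number"},"az":{"type":"number"}}}},"grip_force":{"type":"number"}},"required":["increments"]}

```bash
mkdir -p pics
cat > h.py <<'E'
import numpy as np, cv2
from rig import manip
def snap(c):
    s=manip.snapshot(c); return s['image'],np.array(s['mtx']),np.array(s['extrinsics'])
def ray(K,E,px):
    d=np.linalg.inv(K)@[px[0],px[1],1.]; R=E[:3,:3]; return -R.T@E[:3,3], R.T@d
def onz(K,E,px,z):
    o,d=ray(K,E,px); return o+d*(z-o[2])/d[2]
def proj(K,E,P):
    p=E[:3,:3]@np.array(P,float)+E[:3,3]; p=K@p; return p[:2]/p[2]
def pts(name,cam): return [(round(r['score'],2),r['position'][0]*512,r['position'][1]*384) for r in manip.pinpoint(name,cam)]
E
python3 - <<'E'
from h import *
S={c:snap(c) for c in('side','top')}
print(manip.grip_point_offset, manip.read_state())
Z={'knob':.048}
for c in S:
    im,K,E=S[c]; cv2.imwrite(f'pics/{c}0.png',cv2.resize(im,(800,600),interpolation=cv2.INTER_CUBIC))
    print(c,'cam',np.round(ray(K,E,(256,192))[0],3))
    for n in['tray','glass_a','home','mouth','pivot','knob','kettle','dabba','mortar','jar','rolling_stand','pot_holder','tiffin']:
        for s,u,v in pts(n,c):
            print(c,n,s,round(u),round(v),np.round(onz(K,E,(u,v),Z.get(n,0))[:2],3))
E
```

```text
0.0187 {'time': 0.1, 'q': array([ 6.23024797e+01,  7.13082273e+00,  9.46264680e+01, -1.69946223e-04,
        7.83519988e+01, -4.73376159e+00]), 'qd': array([ 0.03434807, -0.06767468, -0.20835189, -0.00982949, -0.00589415,
       -0.05594404]), 'tau': array([ 2.09543718e-04, -4.24928212e+01, -3.66654539e+01, -5.58489216e-05,
        3.87814638e-03,  3.09095022e-06]), 'eef_pos': array([0.25337768, 0.59797988, 0.23016176]), 'ee_rot': array([-1.79891069e+02, -8.85338684e-03,  1.57036267e+02]), 'contact_force': array([0.36372767, 0.50332546, 0.20514453]), 'moment': array([-0.05007769, -0.01162292, -0.03264888]), 'width': 0.08571207288960925}
side cam [-0.044 -1.098  1.166]
side tray 0.93 292 258 [ 0.523 -0.3  ]
side tray 0.69 254 339 [ 0.261 -0.519]
side tray 0.32 277 252 [ 0.489 -0.251]
side glass_a 0.79 276 252 [ 0.487 -0.249]
side glass_a 0.66 302 264 [ 0.54  -0.341]
side glass_a 0.57 286 268 [ 0.481 -0.329]
side glass_a 0.53 270 210 [ 0.573 -0.049]
side home 0.78 242 171 [0.58  0.222]
side pivot 0.75 229 197 [0.456 0.095]
side knob 0.41 250 191 [0.529 0.04 ]
side knob 0.19 216 142 [0.
[... 415 characters left out ...]
y 0.65 334 203 [ 0.526 -0.286]
top glass_a 0.71 346 214 [ 0.485 -0.327]
top glass_a 0.58 321 216 [ 0.481 -0.241]
top glass_a 0.58 262 190 [ 0.577 -0.035]
top glass_a 0.52 349 195 [ 0.554 -0.341]
top home 0.64 249 128 [0.799 0.007]
top mouth 0.67 247 126 [0.805 0.014]
top pivot 0.74 226 229 [0.442 0.095]
top knob 0.53 229 199 [0.544 0.08 ]
top knob 0.47 135 269 [0.313 0.399]
top kettle 0.83 249 127 [0.802 0.006]
top dabba 0.92 304 133 [ 0.776 -0.186]
top mortar 0.82 123 193 [0.573 0.461]
top jar 0.67 266 252 [ 0.357 -0.044]
top rolling_stand 0.81 193 261 [0.33  0.211]
top rolling_stand 0.31 223 225 [0.453 0.106]
top pot_holder 0.66 334 267 [ 0.302 -0.281]
top tiffin 0.63 138 269 [0.306 0.408]
```

View pics/top0.png

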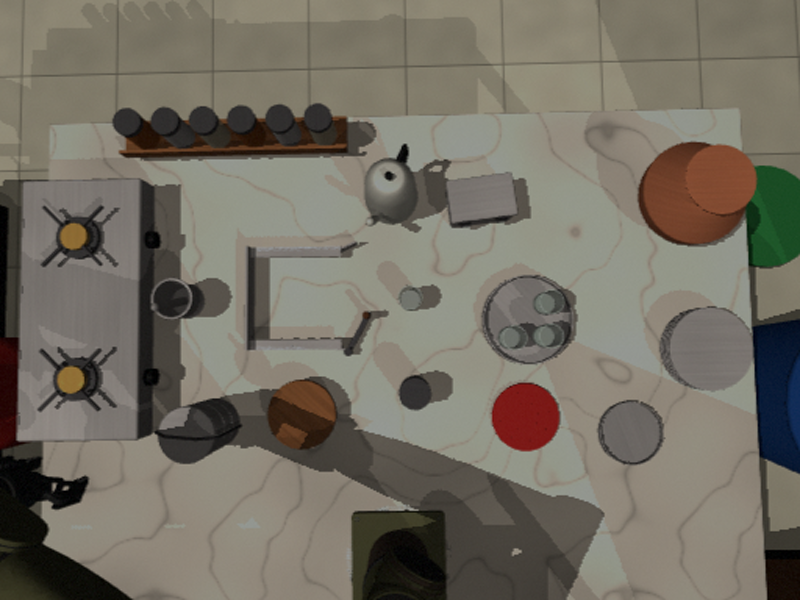

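View pics/side0.png

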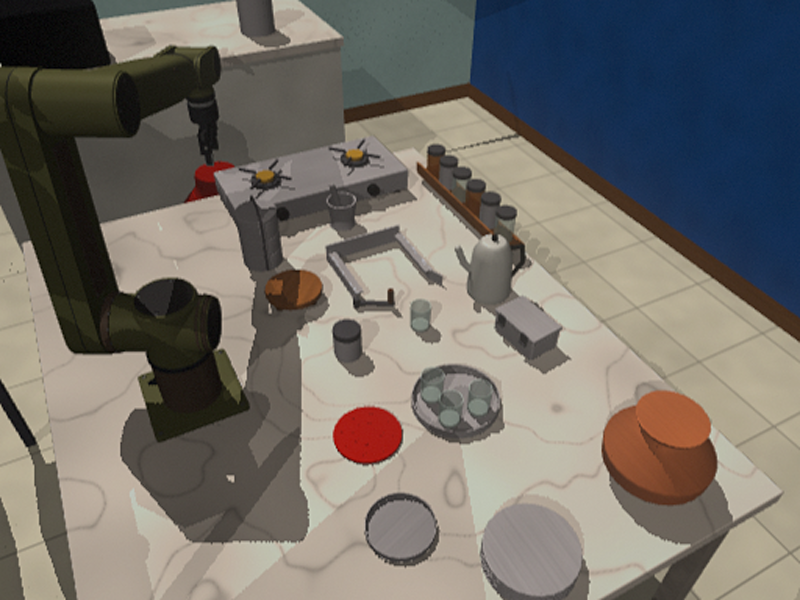

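The top view shows the loaded tray at about (528,320), the loose glass at (411,298), and the holder opening towards -y with its keeper knob at (366,315). The tray look-alikes are at (630,432), small and empty, and (706,348). The one meant is the one at (528,320): it carries the three glasses, and its size fits 200 mm. The empty corner is top left, towards +x+y.

Next I'll fit the outlines and confirm in a crop with overlays.

```bash
cat >> h.py <<'E'
from scipy.optimize import minimize
def circ(x,y,z,r,n=40):
    t=np.linspace(0,2*np.pi,n); return np.c_[x+r*np.cos(t),y+r*np.sin(t),0*t+z]
def glass(x,y,z0): return np.r_[circ(x,y,z0,.0255),circ(x,y,z0+.07,.027)]
def tray(x,y,z0=0): return np.r_[circ(x,y,0,.1),circ(x,y,.024,.1)]
def hull(K,E,P):
    return cv2.convexHull(np.array([proj(K,E,p) for p in P],np.float32))
def iou(K,E,P,m):
    f=4; h=(hull(K,E,P)*f+ (f-1)/2).astype(np.int32); a=np.zeros((384*f,512*f),np.uint8); cv2.fillConvexPoly(a,h,1)
    b=cv2.resize(m.astype(np.uint8),(512*f,384*f),interpolation=cv2.INTER_NEAREST)
    return (a&b).sum()/((a|b).sum()+1)
def fit(model,views,x0):
    g=lambda p:-sum(iou(K,E,model(*p),m) for K,E,m in views)
    r=minimize(g,x0,method='Nelder-Mead',options=dict(initial_simplex=np.array([x0,np.add(x0,[.015,0]),np.add(x0,[0,.015])]),xatol=2e-4,fatol=1e-4))
    return r.x,-r.fun/len(views)
def masks(name,cam,K,E,z=0):
    return [(r['score'],onz(K,E,(r['position'][0]*512,r['position'][1]*384),z)[:2],r['pixels']) for r in manip.outline_of(name,cam)]
def near(ms,xy,d=.05):
    c=[m for m in ms if np.hypot(*(m[1]-xy))<d]; return min(c,key=lambda m:np.hypot(*(m[1]-xy))) if c else None
E
python3 - <<'E'
from h import *
S={c:snap(c) for c in('side','top')}
G={'a':(.484,-.245),'b':(.483,-.328),'c':(.547,-.341),'d':(.575,-.042)}
M={c:masks('glass_a',c,*S[c][1:],.035) for c in S}; T={c:masks('tray',c,*S[c][1:],.01) for c in S}
res={}
for n,g in G.items():
    z0=0 if n=='d' else .004
    V=[(c,near(M[c],g,.035)) for c in S]; vs=[(*S[c][1:],m[2]) for c,m in V if m]
    for sub in ([vs]+[[v] for v in vs]):
        if sub: r=fit(lambda x,y:glass(x,y,z0),sub,g); print(n,len(sub),r[0].round(4),round(r[1],2)); res.setdefault(n,r[0])
vs=[(*S[c][1:],near(T[c],(.52,-.29))[2]) for c in S if near(T[c],(.52,-.29))]
for sub in ([vs]+[[v] for v in vs]):
    r=fit(tray,sub,(.52,-.29)); print('tray',len(sub),r[0].round(4),round(r[1],2)); res.setdefault('t',r[0])
for c in S:
    for n in('knob','pivot'): print(c,n,[(round(m[0],2),m[1].round(3),m[2].sum()) for m in masks(n,c,*S[c][1:],.02)])
# overlays
out=[]
for c,(u0,v0,w,h) in {'top':(150,140,230,110),'side':(200,130,140,170)}.items():
    im,K,E=S[c]; f=3.4; big=cv2.resize(im,None,fx=4,fy=4,interpolation=cv2.INTER_CUBIC)
    def line(P,col): cv2.polylines(big,[np.int32([proj(K,E,p)*4+1.5 for p in P])],False,col,1,cv2.LINE_AA)
    for n in 'abcd':
        z0=0 if n=='d' else .004
        line(circ(*res[n],z0+.07,.027),(0,0,255)); line(circ(*res[n],z0,.0255),(0,255,0))
    line(circ(*res['t'],.024,.1),(255,0,0))
    H=np.array([.575,.216]);X=np.array([0,1.]);Y=np.array([-1.,0])
    P=lambda x,y,z:np.r_[H+x*X+y*Y,z]
    for s in(1,-1): line([P(-.1,s*.114,.034),P(.104,s*.114,.034)],(0,0,255)); line([P(-.1,s*.092,.034),P(.104,s*.092,.034)],(0,0,255))
    line([P(.1005,-.114,.05),P(.1005,.114,.05)],(0,0,255))
    line([P(-.114,.12,.02),P(-.114,.02,.02)],(0,255,255))
    crop=big[v0*4:(v0+h)*4,u0*4:(u0+w)*4]; sc=min(800/crop.shape[1],600/crop.shape[0]); cv2.imwrite(f'pics/{c}1.png',cv2.resize(crop,None,fx=sc,fy=sc))
E
```

```text
a 2 [ 0.4804 -0.255 ] 0.89
a 1 [ 0.4812 -0.2567] 0.92
a 1 [ 0.48   -0.2545] 0.88
b 2 [ 0.4823 -0.3321] 0.85
b 1 [ 0.4841 -0.3309] 0.81
b 1 [ 0.4821 -0.3307] 0.89
c 1 [ 0.5566 -0.3364] 0.94
c 1 [ 0.5566 -0.3364] 0.94
d 2 [ 0.5702 -0.0354] 0.9
d 1 [ 0.5703 -0.0365] 0.91
d 1 [ 0.5685 -0.0347] 0.92
tray 2 [ 0.5213 -0.2956] 0.59
tray 1 [ 0.5215 -0.297 ] 0.52
tray 1 [ 0.5198 -0.2944] 0.66
side knob [(0.7, array([0.494, 0.071]), np.int64(72))]
side pivot [(0.74, array([0.569, 0.289]), np.int64(999)), (0.47, array([0.59 , 0.524]), np.int64(409))]
top knob [(0.35, array([ 0.483, -0.338]), np.int64(290))]
top pivot [(0.59, array([0.484, 0.226]), np.int64(1472))]
```

View pics/top1.png

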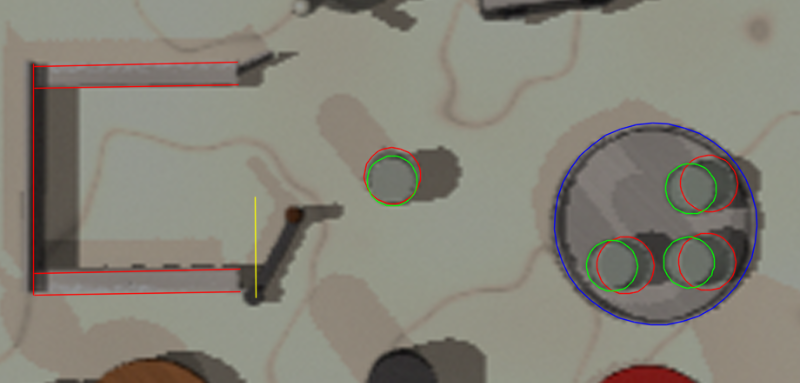

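View pics/side1.png

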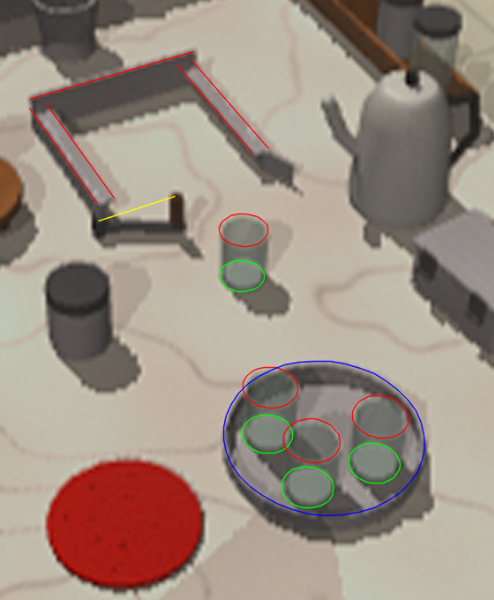

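The overlays agree in both views: tray ≈ (0.520,-0.296), glass_d ≈ (0.570,-0.036), empty place ≈ (0.557,-0.259). The holder is unrotated (push along +y) with home ≈ (0.576,0.215), and the keeper angle is about 0.5. In the crop, the tray at (655,223) carries the three glasses and its 200 mm circle fits, so it is the one meant. Now I'll move above glass_d.

{"api": "jog_arm", "payload": {"increments": [{"tx": 0.035, "ty": -0.02, "az": -0.077, "gripper": 1}, {"tx": 0.035, "ty": -0.02, "az": -0.077}, {"tx": 0.035, "ty": -0.02, "az": -0.077}, {"tx": 0.035, "ty": -0.02, "az": -0.077}, {"tx": 0.035, "ty": -0.02, "az": -0.077}, {"tx": 0.009, "ty": -0.0335}, {"tx": 0.009, "ty": -0.0335}, {"tx": 0.009, "ty": -0.0335}, {"tx": 0.009, "ty": -0.0335}, {"tx": 0.009, "ty": -0.0335}, {"tx": 0.009, "ty": -0.0335}, {"tx": 0.009, "ty": -0.0335}, {"tx": 0.009, "ty": -0.0335}, {"tx": 0.009, "ty": -0.0335}, {"tx": 0.009, "ty": -0.0335}, {"tx": 0.009, "ty": -0.0335}, {"tx": 0.009, "ty": -0.0335}, {"tx": 0.009, "ty": -0.0335}, {"tx": 0.009, "ty": -0.0335}, {"tx": 0.009, "ty": -0.0335}]}}

```text
schema error: expected keys gripper, tx, ty, tz, ax, ay, az
```

{"api": "jog_arm", "payload": {"increments": [{"tx": 0.035, "ty": -0.02, "tz": 0, "ax": 0, "ay": 0, "az": -0.077, "gripper": 1}, {"tx": 0.035, "ty": -0.02, "tz": 0, "ax": 0, "ay": 0, "az": -0.077, "gripper": 1}, {"tx": 0.035, "ty": -0.02, "tz": 0, "ax": 0, "ay": 0, "az": -0.077, "gripper": 1}, {"tx": 0.035, "ty": -0.02, "tz": 0, "ax": 0, "ay": 0, "az": -0.077, "gripper": 1}, {"tx": 0.035, "ty": -0.02, "tz": 0, "ax": 0, "ay": 0, "az": -0.077, "gripper": 1}, {"tx": 0.009, "ty": -0.0335, "tz": 0, "ax": 0, "ay": 0, "az": 0, "gripper": 1}, {"tx": 0.009, "ty": -0.0335, "tz": 0, "ax": 0, "ay": 0, "az": 0, "gripper": 1}, {"tx": 0.009, "ty": -0.0335, "tz": 0, "ax": 0, "ay": 0, "az": 0, "gripper": 1}, {"tx": 0.009, "ty": -0.0335, "tz": 0, "ax": 0, "ay": 0, "az": 0, "gripper": 1}, {"tx": 0.009, "ty": -0.0335, "tz": 0, "ax": 0, "ay": 0, "az": 0, "gripper": 1}, {"tx": 0.009, "ty": -0.0335, "tz": 0, "ax": 0, "ay": 0, "az": 0, "gripper": 1}, {"tx": 0.009, "ty": -0.0335, "tz": 0, "ax": 0, "ay": 0, "az": 0, "gripper": 1}, {"tx": 0.009, "ty": -0.0335, "tz": 0, "ax": 0, "ay": 0, "az": 0, "gripper": 1}, {"tx": 0.009, "ty": -0.0335, "tz": 0, "ax": 0, "ay": 0, "az": 0, "gripper": 1}, {"tx": 0.009, "ty": -0.0335, "tz": 0, "ax": 0, "ay": 0, "az": 0, "gripper": 1}, {"tx": 0.009, "ty": -0.0335, "tz": 0, "ax": 0, "ay": 0, "az": 0, "gripper": 1}, {"tx": 0.009, "ty": -0.0335, "tz": 0, "ax": 0, "ay": 0, "az": 0, "gripper": 1}, {"tx": 0.009, "ty": -0.0335, "tz": 0, "ax": 0, "ay": 0, "az": 0, "gripper": 1}, {"tx": 0.009, "ty": -0.0335, "tz": 0, "ax": 0, "ay": 0, "az": 0, "gripper": 1}, {"tx": 0.009, "ty": -0.0335, "tz": 0, "ax": 0, "ay": 0, "az": 0, "gripper": 1}]}}

```text
time: 3.57
eef_pos: [0.5638, -0.0058, 0.2316]
ee_rot: [180.0, 0.0, 135.0]
contact_force: [1.0, 1.2, -0.7]
width: 0.0855
```

{"api": "jog_arm", "payload": {"increments": [{"tx": 0.006, "ty": -0.03, "tz": 0, "ax": 0, "ay": 0, "az": 0, "gripper": 1}, {"tx": 0, "ty": 0, "tz": -0.03, "ax": 0, "ay": 0, "az": 0, "gripper": 1}, {"tx": 0, "ty": 0, "tz": -0.03, "ax": 0, "ay": 0, "az": 0, "gripper": 1}, {"tx": 0, "ty": 0, "tz": -0.03, "ax": 0, "ay": 0, "az": 0, "gripper": 1}, {"tx": 0, "ty": 0, "tz": -0.03, "ax": 0, "ay": 0, "az": 0, "gripper": 1}, {"tx": 0, "ty": 0, "tz": -0.03, "ax": 0, "ay": 0, "az": 0, "gripper": 1}, {"tx": 0, "ty": 0, "tz": -0.025, "ax": 0, "ay": 0, "az": 0, "gripper": 1}, {"tx": 0, "ty": 0, "tz": -0.0165, "ax": 0, "ay": 0, "az": 0, "gripper": 1}, {"tx": 0, "ty": 0, "tz": -0.01, "ax": 0, "ay": 0, "az": 0, "gripper": 1}, {"tx": 0, "ty": 0, "tz": 0, "ax": 0, "ay": 0, "az": 0, "gripper": 1}, {"tx": 0, "ty": 0, "tz": 0, "ax": 0, "ay": 0, "az": 0, "gripper": 0.3}, {"tx": 0, "ty": 0, "tz": 0, "ax": 0, "ay": 0, "az": 0, "gripper": 0.1}, {"tx": 0, "ty": 0, "tz": 0, "ax": 0, "ay": 0, "az": 0, "gripper": -1}, {"tx": 0, "ty": 0, "tz": 0, "ax": 0, "ay": 0, "az": 0, "gripper": -1}, {"tx": 0, "ty": 0, "tz": 0, "ax": 0, "ay": 0, "az": 0, "gripper": -1}, {"tx": 0, "ty": 0, "tz": 0, "ax": 0, "ay": 0, "az": 0, "gripper": -1}, {"tx": 0, "ty": 0, "tz": 0, "ax": 0, "ay": 0, "az": 0, "gripper": -1}, {"tx": 0, "ty": 0, "tz": 0, "ax": 0, "ay": 0, "az": 0, "gripper": -1}], "grip_force": 25}}

```text
time: 5.07
eef_pos: [0.5711, -0.0344, 0.032]
ee_rot: [179.9, 0.2, 135.0]
contact_force: [-2.5, -1.1, 6.3]
width: 0.0527
```

{"api": "jog_arm", "payload": {"increments": [{"tx": 0, "ty": 0, "tz": 0.015, "ax": 0, "ay": 0, "az": 0, "gripper": -1}, {"tx": 0, "ty": 0, "tz": 0.025, "ax": 0, "ay": 0, "az": 0, "gripper": -1}, {"tx": 0, "ty": 0, "tz": 0.03, "ax": 0, "ay": 0, "az": 0, "gripper": -1}, {"tx": 0, "ty": 0, "tz": 0.03, "ax": 0, "ay": 0, "az": 0, "gripper": -1}, {"tx": -0.002, "ty": -0.01, "tz": 0, "ax": 0, "ay": 0, "az": 0, "gripper": -1}, {"tx": -0.002, "ty": -0.025, "tz": 0, "ax": 0, "ay": 0, "az": 0, "gripper": -1}, {"tx": -0.002, "ty": -0.03, "tz": 0, "ax": 0, "ay": 0, "az": 0, "gripper": -1}, {"tx": -0.002, "ty": -0.03, "tz": 0, "ax": 0, "ay": 0, "az": 0, "gripper": -1}, {"tx": -0.002, "ty": -0.03, "tz": 0, "ax": 0, "ay": 0, "az": 0, "gripper": -1}, {"tx": -0.002, "ty": -0.03, "tz": 0, "ax": 0, "ay": 0, "az": 0, "gripper": -1}, {"tx": -0.002, "ty": -0.03, "tz": 0, "ax": 0, "ay": 0, "az": 0, "gripper": -1}, {"tx": 0, "ty": -0.025, "tz": 0, "ax": 0, "ay": 0, "az": 0, "gripper": -1}, {"tx": 0, "ty": -0.0145, "tz": 0, "ax": 0, "ay": 0, "az": 0, "gripper": -1}, {"tx": 0, "ty": 0, "tz": 0, "ax": 0, "ay": 0, "az": 0, "gripper": -1}, {"tx": 0, "ty": 0, "tz": 0, "ax": 0, "ay": 0, "az": 0, "gripper": -1}]}}

```text
time: 6.32
eef_pos: [0.5553, -0.2586, 0.1293]
ee_rot: [180.0, -0.1, 134.9]
contact_force: [0.5, 1.1, -0.5]
width: 0.0527
```

Run:
```python
from h import *
im,K,E=snap('side'); s=manip.read_state(); p=s['eef_pos']; print(p,s['width'],s['contact_force'])
big=cv2.resize(im,None,fx=5,fy=5,interpolation=cv2.INTER_CUBIC)
def line(P,col): cv2.polylines(big,[np.int32([proj(K,E,q)*5+2 for q in P])],True,col,1,cv2.LINE_AA)
z0=p[2]-.032
line(circ(p[0],p[1],z0,.0255),(0,255,0)); line(circ(p[0],p[1],z0+.07,.027),(0,0,255))
line(circ(p[0],p[1],.004,.0255),(255,255,0))
cv2.imwrite('pics/s2.png',big[200*5:290*5,225*5:345*5])
```

```text
[ 0.55539433 -0.25780015  0.12929799] 0.052862454168865626 [ 0.62337006 -0.38752788 -2.05498454]
```

View pics/s2.png

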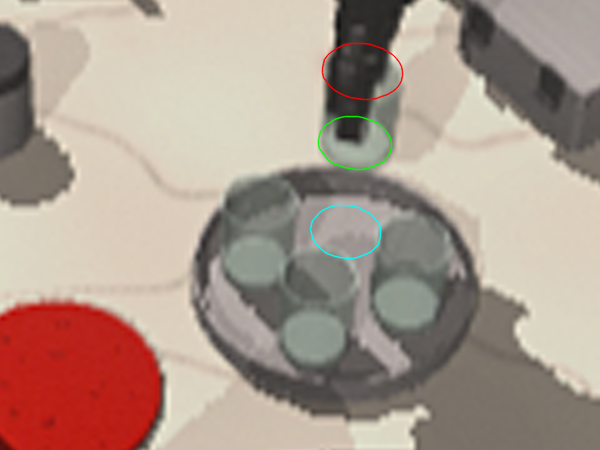

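The glass hangs upright over the empty place (cyan ring), about 2 mm towards +x/-y of the drawn ring. Lower and release.

{"api": "jog_arm", "payload": {"increments": [{"tx": 0, "ty": 0, "tz": -0.02, "ax": 0, "ay": 0, "az": 0, "gripper": -1}, {"tx": 0, "ty": 0, "tz": -0.025, "ax": 0, "ay": 0, "az": 0, "gripper": -1}, {"tx": 0, "ty": 0, "tz": -0.025, "ax": 0, "ay": 0, "az": 0, "gripper": -1}, {"tx": 0, "ty": 0, "tz": -0.01, "ax": 0, "ay": 0, "az": 0, "gripper": -1}, {"tx": 0, "ty": 0, "tz": -0.006, "ax": 0, "ay": 0, "az": 0, "gripper": -1}, {"tx": 0, "ty": 0, "tz": -0.003, "ax": 0, "ay": 0, "az": 0, "gripper": -1}, {"tx": 0, "ty": 0, "tz": -0.002, "ax": 0, "ay": 0, "az": 0, "gripper": -1}, {"tx": 0, "ty": 0, "tz": -0.001, "ax": 0, "ay": 0, "az": 0, "gripper": -1}, {"tx": 0, "ty": 0, "tz": 0, "ax": 0, "ay": 0, "az": 0, "gripper": -1}, {"tx": 0, "ty": 0, "tz": 0, "ax": 0, "ay": 0, "az": 0, "gripper": -1}]}}

```text
time: 7.2
eef_pos: [0.5564, -0.2589, 0.0391]
ee_rot: [180.0, 0.1, 135.0]
contact_force: [-0.5, -0.2, -0.8]
width: 0.0528
```

{"api": "jog_arm", "payload": {"increments": [{"tx": 0, "ty": 0, "tz": -0.0015, "ax": 0, "ay": 0, "az": 0, "gripper": -1}, {"tx": 0, "ty": 0, "tz": -0.0015, "ax": 0, "ay": 0, "az": 0, "gripper": -1}, {"tx": 0, "ty": 0, "tz": -0.001, "ax": 0, "ay": 0, "az": 0, "gripper": -1}, {"tx": 0, "ty": 0, "tz": 0, "ax": 0, "ay": 0, "az": 0, "gripper": -1}]}}

```text
time: 7.53
eef_pos: [0.5564, -0.2592, 0.0361]
ee_rot: [180.0, 0.1, 135.0]
contact_force: [-4.0, 1.3, 8.3]
width: 0.0529
```

{"api": "jog_arm", "payload": {"increments": [{"tx": 0, "ty": 0, "tz": 0, "ax": 0, "ay": 0, "az": 0, "gripper": 0.3}, {"tx": 0, "ty": 0, "tz": 0, "ax": 0, "ay": 0, "az": 0, "gripper": 0.4}, {"tx": 0, "ty": 0, "tz": 0, "ax": 0, "ay": 0, "az": 0, "gripper": 0.5}, {"tx": 0, "ty": 0, "tz": 0, "ax": 0, "ay": 0, "az": 0, "gripper": 0.5}, {"tx": 0, "ty": 0, "tz": 0, "ax": 0, "ay": 0, "az": 0, "gripper": 0.5}, {"tx": 0, "ty": 0, "tz": 0.01, "ax": 0, "ay": 0, "az": 0, "gripper": 0.5}, {"tx": 0, "ty": 0, "tz": 0.02, "ax": 0, "ay": 0, "az": 0, "gripper": 0.5}, {"tx": 0, "ty": 0, "tz": 0.03, "ax": 0, "ay": 0, "az": 0, "gripper": 0.5}, {"tx": 0, "ty": 0, "tz": 0.03, "ax": 0, "ay": 0, "az": 0, "gripper": 0.5}, {"tx": 0, "ty": 0, "tz": 0.03, "ax": 0, "ay": 0, "az": 0, "gripper": 0.5}, {"tx": 0, "ty": 0.03, "tz": 0, "ax": 0, "ay": 0, "az": 0, "gripper": -1}, {"tx": 0, "ty": 0.03, "tz": 0, "ax": 0, "ay": 0, "az": 0, "gripper": -1}, {"tx": 0, "ty": 0.03, "tz": 0, "ax": 0, "ay": 0, "az": 0, "gripper": -1}, {"tx": 0, "ty": 0.03, "tz": 0, "ax": 0, "ay": 0, "az": 0, "gripper": -1}, {"tx": 0, "ty": 0.03, "tz": 0, "ax": 0, "ay": 0, "az": 0, "gripper": -1}, {"tx": 0, "ty": 0, "tz": 0, "ax": 0, "ay": 0, "az": 0, "gripper": -1}]}}

```text
time: 8.87
eef_pos: [0.5554, -0.1044, 0.1545]
ee_rot: [179.9, -0.1, 135.2]
contact_force: [0.3, 0.8, -0.3]
width: 0.0002
```

Run:
```python
from h import *
S={c:snap(c) for c in('side','top')}; print(manip.read_state()['eef_pos'])
for c in S:
    im,K,E=S[c]
    print(c,'tray',[(s,onz(K,E,(u,v),0)[:2].round(3)) for s,u,v in pts('tray',c)])
    print(c,'glass',[(s,onz(K,E,(u,v),.004)[:2].round(3)) for s,u,v in pts('glass_a',c)])
    print(c,'knob',[(s,round(u),round(v),onz(K,E,(u,v),.048)[:2].round(3)) for s,u,v in pts('knob',c)])
    print(c,'pivot',[(s,onz(K,E,(u,v),0)[:2].round(3)) for s,u,v in pts('pivot',c)])
im1,K,E=S['side'];im2,K2,E2=S['top']
def mk(im,K,E,r):
    b=cv2.resize(im,None,fx=6,fy=6,interpolation=cv2.INTER_CUBIC)
    H=np.array([.576,.215]);
    def line(P,col): cv2.polylines(b,[np.int32([proj(K,E,q)*6+2.5 for q in P])],False,col,1,cv2.LINE_AA)
    pv=H+[-.12,-.114]
    line(circ(*pv,.02,.006),(255,255,0)); th=.55
    kn=pv+.09*np.array([np.cos(th),-np.sin(th)]); line(circ(*kn,.062,.008),(0,0,255)); print(pv,kn)
    for s in(1,-1): line([np.r_[H[0]+s*.106,H[1]-.1,.034],np.r_[H[0]+s*.106,H[1]+.1,.034]],(0,0,255))
    line([np.r_[H[0]-.1,H[1]+.1005,.05],np.r_[H[0]+.1,H[1]+.1005,.05]],(0,0,255))
    for z in (.062,.048): line([np.r_[kn,z]-[.0,.01,0],np.r_[kn,z]+[0,.01,0]],(0,255,0))
    u,v,w,h=r; return cv2.resize(b[v*6:(v+h)*6,u*6:(u+w)*6],(400,400))
cv2.imwrite('pics/k.png',np.hstack([mk(im2,K2,E2,(200,150,90,90)),mk(im1,K,E,(205,150,75,75))]))
cv2.imwrite('pics/s3.png',im1)
```

```text
[ 0.55575881 -0.1076765   0.15455441]
side tray [(0.58, array([ 0.273, -0.518]))]
side glass [(0.77, array([ 0.482, -0.337])), (0.77, array([ 0.565, -0.275])), (0.76, array([ 0.481, -0.256])), (0.76, array([ 0.551, -0.333]))]
side knob [(0.55, 304, 262, array([ 0.526, -0.368])), (0.54, 251, 188, array([0.537, 0.052]))]
side pivot [(0.82, array([0.455, 0.118]))]
top tray [(0.95, array([ 0.273, -0.51 ])), (0.79, array([ 0.51, -0.28]))]
top glass [(0.64, array([ 0.481, -0.252])), (0.63, array([ 0.553, -0.338])), (0.55, array([ 0.483, -0.326])), (0.49, array([ 0.553, -0.258]))]
top knob [(0.59, 232, 202, array([0.535, 0.069]))]
top pivot [(0.72, array([0.45 , 0.104]))]
[0.456 0.101] [0.53272721 0.05395815]
[0.456 0.101] [0.53272721 0.05395815]
```

View pics/k.png

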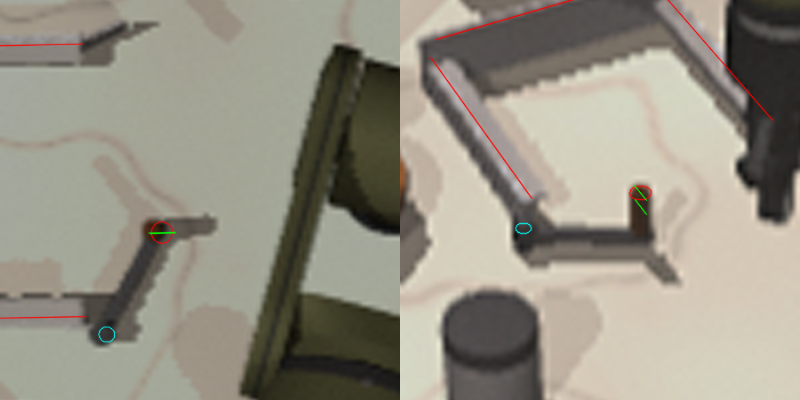

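All four glasses stand on the tray. In the crops the rings sit on the knob at (0.533,0.054) and the pivot at (0.455,0.10), so the keeper angle is about 0.55. I'll push the knob open from the holder side with the fingers shut.

{"api": "jog_arm", "payload": {"increments": [{"tx": -0.0005, "ty": 0.033, "tz": 0, "ax": 0, "ay": 0, "az": 0, "gripper": -1}, {"tx": -0.0005, "ty": 0.033, "tz": 0, "ax": 0, "ay": 0, "az": 0, "gripper": -1}, {"tx": -0.0005, "ty": 0.033, "tz": 0, "ax": 0, "ay": 0, "az": 0, "gripper": -1}, {"tx": -0.0005, "ty": 0.033, "tz": 0, "ax": 0, "ay": 0, "az": 0, "gripper": -1}, {"tx": -0.0005, "ty": 0.033, "tz": 0, "ax": 0, "ay": 0, "az": 0, "gripper": -1}, {"tx": -0.0005, "ty": 0.033, "tz": 0, "ax": 0, "ay": 0, "az": 0, "gripper": -1}, {"tx": 0, "ty": 0, "tz": 0, "ax": 0, "ay": 0, "az": 0, "gripper": -1}, {"tx": 0, "ty": 0, "tz": -0.03, "ax": 0, "ay": 0, "az": 0, "gripper": -1}, {"tx": 0, "ty": 0, "tz": -0.03, "ax": 0, "ay": 0, "az": 0, "gripper": -1}, {"tx": 0, "ty": 0, "tz": -0.03, "ax": 0, "ay": 0, "az": 0, "gripper": -1}, {"tx": 0, "ty": 0, "tz": -0.02, "ax": 0, "ay": 0, "az": 0, "gripper": -1}, {"tx": 0, "ty": 0, "tz": -0.014, "ax": 0, "ay": 0, "az": 0, "gripper": -1}, {"tx": 0, "ty": 0, "tz": 0, "ax": 0, "ay": 0, "az": 0, "gripper": -1}]}}

```text
time: 10.45
eef_pos: [0.5496, 0.0885, 0.0258]
ee_rot: [-179.7, -0.3, 134.9]
contact_force: [1.2, -0.0, 0.3]
width: -0.0003
```

{"api": "jog_arm", "payload": {"increments": [{"tx": -0.003, "ty": -0.008, "tz": 0.003, "ax": 0, "ay": 0, "az": 0, "gripper": -1}, {"tx": -0.0035, "ty": -0.0085, "tz": 0, "ax": 0, "ay": 0, "az": 0, "gripper": -1}, {"tx": -0.006, "ty": -0.0125, "tz": 0, "ax": 0, "ay": 0, "az": 0, "gripper": -1}, {"tx": -0.006, "ty": -0.0125, "tz": 0, "ax": 0, "ay": 0, "az": 0, "gripper": -1}, {"tx": -0.0095, "ty": -0.0105, "tz": 0, "ax": 0, "ay": 0, "az": 0, "gripper": -1}, {"tx": -0.0095, "ty": -0.0105, "tz": 0, "ax": 0, "ay": 0, "az": 0, "gripper": -1}, {"tx": -0.012, "ty": -0.007, "tz": 0, "ax": 0, "ay": 0, "az": 0, "gripper": -1}, {"tx": -0.012, "ty": -0.007, "tz": 0, "ax": 0, "ay": 0, "az": 0, "gripper": -1}, {"tx": -0.009, "ty": -0.0025, "tz": 0, "ax": 0, "ay": 0, "az": 0, "gripper": -1}, {"tx": -0.009, "ty": -0.0025, "tz": 0, "ax": 0, "ay": 0, "az": 0, "gripper": -1}, {"tx": -0.009, "ty": -0.001, "tz": 0, "ax": 0, "ay": 0, "az": 0, "gripper": -1}, {"tx": -0.009, "ty": -0.001, "tz": 0, "ax": 0, "ay": 0, "az": 0, "gripper": -1}, {"tx": 0, "ty": 0, "tz": 0, "ax": 0, "ay": 0, "az": 0, "gripper": -1}, {"tx": 0, "ty": 0, "tz": 0, "ax": 0, "ay": 0, "az": 0, "gripper": -1}]}}

```text
time: 11.62
eef_pos: [0.4546, 0.0061, 0.0328]
ee_rot: [-180.0, -0.0, 135.0]
contact_force: [-1.0, 0.4, -0.0]
width: 0.0001
```

Run:
```python
from h import *
S={c:snap(c) for c in('side','top')}; print(manip.read_state()['eef_pos'])
for c in S:
    im,K,E=S[c]
    print(c,'knob',[(s,round(u),round(v),onz(K,E,(u,v),.048)[:2].round(3)) for s,u,v in pts('knob',c)])
    print(c,'jar',[(s,onz(K,E,(u,v),0)[:2].round(3)) for s,u,v in pts('jar',c)])
im1,K,E=S['side'];im2,K2,E2=S['top']
def mk(im,K,E,r,th=1.85):
    b=cv2.resize(im,None,fx=6,fy=6,interpolation=cv2.INTER_CUBIC)
    def line(P,col): cv2.polylines(b,[np.int32([proj(K,E,q)*6+2.5 for q in P])],False,col,1,cv2.LINE_AA)
    pv=np.array([.455,.1]); kn=pv+.09*np.array([np.cos(th),-np.sin(th)]); line(circ(*kn,.062,.008),(0,0,255)); line([np.r_[pv,.02],np.r_[kn,.02]],(0,255,255))
    line(circ(.366,-.042,.085,.034),(0,255,0)) 
    u,v,w,h=r; return cv2.resize(b[v*6:(v+h)*6,u*6:(u+w)*6],(400,400))
cv2.imwrite('pics/k2.png',np.hstack([mk(im2,K2,E2,(200,170,90,90)),mk(im1,K,E,(195,170,75,75))]))
```

```text
[0.45533751 0.00611321 0.03293706]
side knob [(0.41, 233, 202, array([0.44 , 0.011]))]
side jar [(0.6, array([ 0.564, -0.256])), (0.59, array([ 0.375, -0.049]))]
top knob []
top jar [(0.76, array([ 0.376, -0.041]))]
```

View pics/k2.png

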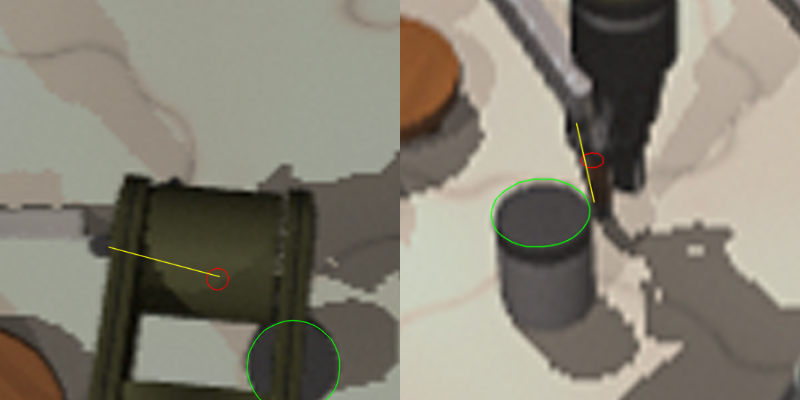

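The side crop shows the knob beside the jar and just short of the ring (θ ≈ 1.74). I'll nudge it 12 mm more, then back off and rise.

{"api": "jog_arm", "payload": {"increments": [{"tx": -0.006, "ty": 0, "tz": 0, "ax": 0, "ay": 0, "az": 0, "gripper": -1}, {"tx": -0.006, "ty": 0, "tz": 0, "ax": 0, "ay": 0, "az": 0, "gripper": -1}, {"tx": 0, "ty": 0, "tz": 0, "ax": 0, "ay": 0, "az": 0, "gripper": -1}, {"tx": 0.02, "ty": 0, "tz": 0, "ax": 0, "ay": 0, "az": 0, "gripper": -1}, {"tx": 0.02, "ty": 0, "tz": 0.02, "ax": 0, "ay": 0, "az": 0, "gripper": -1}, {"tx": 0.01, "ty": -0.02, "tz": 0.03, "ax": 0, "ay": 0, "az": -0.1, "gripper": -1}, {"tx": 0.01, "ty": -0.03, "tz": 0.03, "ax": 0, "ay": 0, "az": -0.1, "gripper": -1}, {"tx": 0.01, "ty": -0.035, "tz": 0.03, "ax": 0, "ay": 0, "az": -0.1, "gripper": -1}, {"tx": 0, "ty": -0.035, "tz": 0.02, "ax": 0, "ay": 0, "az": -0.1, "gripper": -1}, {"tx": 0, "ty": -0.035, "tz": 0, "ax": 0, "ay": 0, "az": -0.1, "gripper": -1}, {"tx": 0, "ty": -0.035, "tz": 0, "ax": 0, "ay": 0, "az": -0.1, "gripper": -1}, {"tx": 0, "ty": -0.035, "tz": 0, "ax": 0, "ay": 0, "az": -0.1, "gripper": -1}, {"tx": 0, "ty": -0.035, "tz": 0, "ax": 0, "ay": 0, "az": -0.085, "gripper": -1}, {"tx": 0, "ty": -0.035, "tz": 0, "ax": 0, "ay": 0, "az": 0, "gripper": -0.1}, {"tx": 0, "ty": -0.035, "tz": 0, "ax": 0, "ay": 0, "az": 0, "gripper": -0.1}, {"tx": 0, "ty": -0.035, "tz": 0, "ax": 0, "ay": 0, "az": 0, "gripper": -0.1}, {"tx": 0, "ty": -0.035, "tz": 0, "ax": 0, "ay": 0, "az": 0, "gripper": -0.1}, {"tx": 0, "ty": 0, "tz": 0, "ax": 0, "ay": 0, "az": 0, "gripper": -0.1}]}}

```text
time: 13.42
eef_pos: [0.5105, -0.3939, 0.1579]
ee_rot: [180.0, 0.1, 89.7]
contact_force: [-0.2, 0.9, -0.4]
width: 0.0385
```

Run:
```python
from h import *
S={c:snap(c) for c in('side','top')}; s=manip.read_state();print(s['eef_pos'],s['ee_rot'],s['width'])
for c in S:
    im,K,E=S[c]
    print(c,'knob',[(s,round(u),round(v),onz(K,E,(u,v),.048)[:2].round(3)) for s,u,v in pts('knob',c)])
    T=[m for m in masks('tray',c,K,E,.01)]; m=near(T,(.52,-.29))
    if m: print('tray',fit(tray,[(K,E,m[2])],(.52,-.296)))
```

```text
[ 0.51083304 -0.38946636  0.15739918] [-1.79955366e+02 -6.29868599e-02  8.98737644e+01] 0.03828647145568514
side knob [(0.52, 231, 205, array([0.427, 0.001]))]
top knob [(0.54, 246, 235, array([0.42 , 0.022]))]
tray (array([ 0.51973078, -0.29438344]), np.float64(0.6067656196064894))
```

The knob is now at about (0.424,0.011), θ ≈ 1.9, so the way is clear. Next I'll go behind the tray and set down two spread fingers as a cradle.

{"api": "jog_arm", "payload": {"increments": [{"tx": 0.009, "ty": -0.034, "tz": 0, "ax": 0, "ay": 0, "az": 0, "gripper": 0.5}, {"tx": 0, "ty": 0, "tz": 0, "ax": 0, "ay": 0, "az": 0, "gripper": 0.5}, {"tx": 0, "ty": 0, "tz": -0.03, "ax": 0, "ay": 0, "az": 0, "gripper": 0.5}, {"tx": 0, "ty": 0, "tz": -0.03, "ax": 0, "ay": 0, "az": 0, "gripper": 0.5}, {"tx": 0, "ty": 0, "tz": -0.03, "ax": 0, "ay": 0, "az": 0, "gripper": 0.5}, {"tx": 0, "ty": 0, "tz": -0.025, "ax": 0, "ay": 0, "az": 0, "gripper": 0.5}, {"tx": 0, "ty": 0, "tz": -0.02, "ax": 0, "ay": 0, "az": 0, "gripper": 0.5}, {"tx": 0, "ty": 0, "tz": -0.01, "ax": 0, "ay": 0, "az": 0, "gripper": 0.5}, {"tx": 0, "ty": 0, "tz": -0.005, "ax": 0, "ay": 0, "az": 0, "gripper": 0.5}, {"tx": 0, "ty": 0, "tz": 0, "ax": 0, "ay": 0, "az": 0, "gripper": 0.5}, {"tx": 0, "ty": 0, "tz": 0, "ax": 0, "ay": 0, "az": 0, "gripper": 0.5}]}}

```text
time: 14.63
eef_pos: [0.5214, -0.4229, 0.0094]
ee_rot: [179.9, 0.1, 90.0]
contact_force: [-0.0, 0.3, -0.0]
width: 0.0639
```

{"api": "jog_arm", "payload": {"increments": [{"tx": 0, "ty": 0.003, "tz": -0.004, "ax": 0, "ay": 0, "az": 0, "gripper": 0.5}, {"tx": 0, "ty": 0.004, "tz": 0, "ax": 0, "ay": 0, "az": 0, "gripper": 0.5}, {"tx": 0, "ty": 0.004, "tz": 0, "ax": 0, "ay": 0, "az": 0, "gripper": 0.5}, {"tx": 0, "ty": 0.003, "tz": 0, "ax": 0, "ay": 0, "az": 0, "gripper": 0.5}, {"tx": 0, "ty": 0.003, "tz": 0, "ax": 0, "ay": 0, "az": 0, "gripper": 0.5}, {"tx": 0, "ty": 0.003, "tz": 0, "ax": 0, "ay": 0, "az": 0, "gripper": 0.5}, {"tx": 0, "ty": 0.004, "tz": 0, "ax": 0, "ay": 0, "az": 0, "gripper": 0.5}, {"tx": 0, "ty": 0.005, "tz": 0, "ax": 0, "ay": 0, "az": 0, "gripper": 0.5}, {"tx": 0.0005, "ty": 0.006, "tz": 0, "ax": 0, "ay": 0, "az": 0, "gripper": 0.5}, {"tx": 0.0005, "ty": 0.007, "tz": 0, "ax": 0, "ay": 0, "az": 0, "gripper": 0.5}, {"tx": 0.001, "ty": 0.008, "tz": 0, "ax": 0, "ay": 0, "az": 0, "gripper": 0.5}, {"tx": 0.001, "ty": 0.006, "tz": 0, "ax": 0, "ay": 0, "az": 0, "gripper": 0.5}, {"tx": 0.0005, "ty": 0.004, "tz": 0, "ax": 0, "ay": 0, "az": 0, "gripper": 0.5}, {"tx": 0.0005, "ty": 0.002, "tz": 0, "ax": 0, "ay": 0, "az": 0, "gripper": 0.5}]}}

```text
time: 15.8
eef_pos: [0.5247, -0.3601, 0.0042]
ee_rot: [-180.0, 0.0, 90.1]
contact_force: [-0.6, -4.4, -0.7]
width: 0.0641
```

```bash
cat > look.py <<'E'
from h import *
import sys
g=np.array([float(sys.argv[1]),float(sys.argv[2])])
S={c:snap(c) for c in('side','top')}; s=manip.read_state();print(s['time'],s['eef_pos'].round(4),s['contact_force'].round(1))
for c in S:
    im,K,E=S[c]
    print(c,'glass',[(s,onz(K,E,(u,v),.004)[:2].round(3)) for s,u,v in pts('glass_a',c)])
    m=near(masks('tray',c,K,E,.01),g,.08)
    if m:
        # fit the rim ellipse hull
        r=fit(tray,[(K,E,m[2])],g); print(c,'tray',r[0].round(4),round(r[1],2))
im,K,E=S['side']; cv2.imwrite(sys.argv[3],cv2.resize(im[120:320,170:350],None,fx=3.3,fy=3,interpolation=cv2.INTER_CUBIC))
E
python3 look.py .524 -.256 pics/s4.png
```

```text
15.9 [ 0.5247 -0.3599  0.0041] [-0.8 -1.4  1.5]
side glass [(0.76, array([ 0.559, -0.222])), (0.68, array([ 0.478, -0.297])), (0.67, array([ 0.476, -0.22 ]))]
side tray [ 0.5208 -0.2578] 0.29
top glass [(0.79, array([ 0.57 , -0.302])), (0.75, array([ 0.492, -0.301])), (0.69, array([ 0.554, -0.227])), (0.51, array([ 0.485, -0.218]))]
top tray [ 0.5234 -0.2548] 0.54
```

View pics/s4.png

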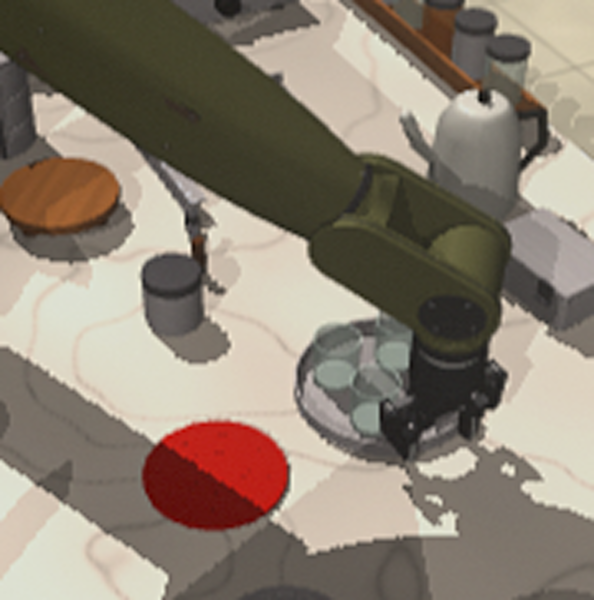

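The side view shows all four glasses standing on the tray with the two fingers cradling its back rim, and the arm clear of the jar. I'll keep pushing, drifting gradually to x = 0.576.

{"api": "jog_arm", "payload": {"increments": [{"tx": 0.0003, "ty": 0.003, "tz": 0, "ax": 0, "ay": 0, "az": 0, "gripper": 0.5}, {"tx": 0.0006, "ty": 0.005, "tz": 0, "ax": 0, "ay": 0, "az": 0, "gripper": 0.5}, {"tx": 0.0009, "ty": 0.007, "tz": 0, "ax": 0, "ay": 0, "az": 0, "gripper": 0.5}, {"tx": 0.0012, "ty": 0.009, "tz": 0, "ax": 0, "ay": 0, "az": 0, "gripper": 0.5}, {"tx": 0.0015, "ty": 0.01, "tz": 0, "ax": 0, "ay": 0, "az": 0, "gripper": 0.5}, {"tx": 0.0015, "ty": 0.01, "tz": 0, "ax": 0, "ay": 0, "az": 0, "gripper": 0.5}, {"tx": 0.0015, "ty": 0.01, "tz": 0, "ax": 0, "ay": 0, "az": 0, "gripper": 0.5}, {"tx": 0.0015, "ty": 0.01, "tz": 0, "ax": 0, "ay": 0, "az": 0, "gripper": 0.5}, {"tx": 0.0015, "ty": 0.01, "tz": 0, "ax": 0, "ay": 0, "az": 0, "gripper": 0.5}, {"tx": 0.0015, "ty": 0.01, "tz": 0, "ax": 0, "ay": 0, "az": 0, "gripper": 0.5}, {"tx": 0.0015, "ty": 0.01, "tz": 0, "ax": 0, "ay": 0, "az": 0, "gripper": 0.5}, {"tx": 0.0015, "ty": 0.01, "tz": 0, "ax": 0, "ay": 0, "az": 0, "gripper": 0.5}, {"tx": 0.0015, "ty": 0.01, "tz": 0, "ax": 0, "ay": 0, "az": 0, "gripper": 0.5}, {"tx": 0.0015, "ty": 0.01, "tz": 0, "ax": 0, "ay": 0, "az": 0, "gripper": 0.5}, {"tx": 0.0015, "ty": 0.01, "tz": 0, "ax": 0, "ay": 0, "az": 0, "gripper": 0.5}, {"tx": 0.0015, "ty": 0.01, "tz": 0, "ax": 0, "ay": 0, "az": 0, "gripper": 0.5}, {"tx": 0.0015, "ty": 0.01, "tz": 0, "ax": 0, "ay": 0, "az": 0, "gripper": 0.5}, {"tx": 0.0015, "ty": 0.01, "tz": 0, "ax": 0, "ay": 0, "az": 0, "gripper": 0.5}, {"tx": 0.001, "ty": 0.007, "tz": 0, "ax": 0, "ay": 0, "az": 0, "gripper": 0.5}, {"tx": 0.0005, "ty": 0.004, "tz": 0, "ax": 0, "ay": 0, "az": 0, "gripper": 0.5}]}}

```text
time: 17.77
eef_pos: [0.5501, -0.1845, 0.0039]
ee_rot: [-180.0, -0.0, 90.0]
contact_force: [-0.8, -1.9, -2.8]
width: 0.0642
```

```bash
python3 look.py .548 -.08 pics/s5.png
```

```text
17.8667 [ 0.5502 -0.1844  0.0041] [ 0.6 -0.5 -0.2]
side glass [(0.74, array([ 0.516, -0.112])), (0.7, array([ 0.497, -0.035])), (0.52, array([ 0.603, -0.047]))]
side tray [ 0.5478 -0.0823] 0.22
top glass [(0.67, array([ 0.584, -0.05 ])), (0.54, array([ 0.591, -0.111])), (0.48, array([ 0.519, -0.121]))]
top tray [ 0.5503 -0.0784] 0.54
```

{"api": "jog_arm", "payload": {"increments": [{"tx": 0.0006, "ty": 0.003, "tz": 0, "ax": 0, "ay": 0, "az": 0, "gripper": 0.5}, {"tx": 0.001, "ty": 0.005, "tz": 0, "ax": 0, "ay": 0, "az": 0, "gripper": 0.5}, {"tx": 0.0014, "ty": 0.007, "tz": 0, "ax": 0, "ay": 0, "az": 0, "gripper": 0.5}, {"tx": 0.0018, "ty": 0.009, "tz": 0, "ax": 0, "ay": 0, "az": 0, "gripper": 0.5}, {"tx": 0.002, "ty": 0.01, "tz": 0, "ax": 0, "ay": 0, "az": 0, "gripper": 0.5}, {"tx": 0.002, "ty": 0.01, "tz": 0, "ax": 0, "ay": 0, "az": 0, "gripper": 0.5}, {"tx": 0.002, "ty": 0.01, "tz": 0, "ax": 0, "ay": 0, "az": 0, "gripper": 0.5}, {"tx": 0.002, "ty": 0.01, "tz": 0, "ax": 0, "ay": 0, "az": 0, "gripper": 0.5}, {"tx": 0.002, "ty": 0.01, "tz": 0, "ax": 0, "ay": 0, "az": 0, "gripper": 0.5}, {"tx": 0.002, "ty": 0.01, "tz": 0, "ax": 0, "ay": 0, "az": 0, "gripper": 0.5}, {"tx": 0.002, "ty": 0.01, "tz": 0, "ax": 0, "ay": 0, "az": 0, "gripper": 0.5}, {"tx": 0.002, "ty": 0.01, "tz": 0, "ax": 0, "ay": 0, "az": 0, "gripper": 0.5}, {"tx": 0.002, "ty": 0.01, "tz": 0, "ax": 0, "ay": 0, "az": 0, "gripper": 0.5}, {"tx": 0.002, "ty": 0.008, "tz": 0, "ax": 0, "ay": 0, "az": 0, "gripper": 0.5}, {"tx": 0.0012, "ty": 0.006, "tz": 0, "ax": 0, "ay": 0, "az": 0, "gripper": 0.5}, {"tx": 0, "ty": 0.004, "tz": 0, "ax": 0, "ay": 0, "az": 0, "gripper": 0.5}, {"tx": 0, "ty": 0.002, "tz": 0, "ax": 0, "ay": 0, "az": 0, "gripper": 0.5}]}}

```text
time: 19.48
eef_pos: [0.5763, -0.0513, 0.0042]
ee_rot: [180.0, 0.0, 90.0]
contact_force: [0.3, -4.7, 1.2]
width: 0.0642
```

```bash
python3 look.py .575 .055 pics/s6.png
python3 - <<'E'
from h import *
im,K,E=snap('top')
b=cv2.resize(im,None,fx=6,fy=6,interpolation=cv2.INTER_CUBIC)
def line(P,col): cv2.polylines(b,[np.int32([proj(K,E,q)*6+2.5 for q in P])],False,col,1,cv2.LINE_AA)
line(circ(.576,.055,.024,.1),(255,0,0))
for s in(1,-1): line([np.r_[.576+s*.106,.115,.034],np.r_[.576+s*.106,.315,.034]],(0,0,255))
cv2.imwrite('pics/t6.png',cv2.resize(b[130*6:240*6,160*6:300*6],(760,597)))
E
```

```text
19.5833 [ 0.5763 -0.0511  0.0042] [ 0.3 -2.   1.2]
side glass [(0.65, array([0.541, 0.102])), (0.6, array([0.608, 0.078])), (0.59, array([0.598, 0.004])), (0.49, array([0.536, 0.02 ]))]
side tray [0.5745 0.051 ] 0.22
top glass [(0.79, array([0.529, 0.091])), (0.72, array([0.605, 0.09 ])), (0.64, array([0.607, 0.004])), (0.61, array([0.546, 0.021]))]
top tray [0.5754 0.0551] 0.48
```

View pics/t6.png

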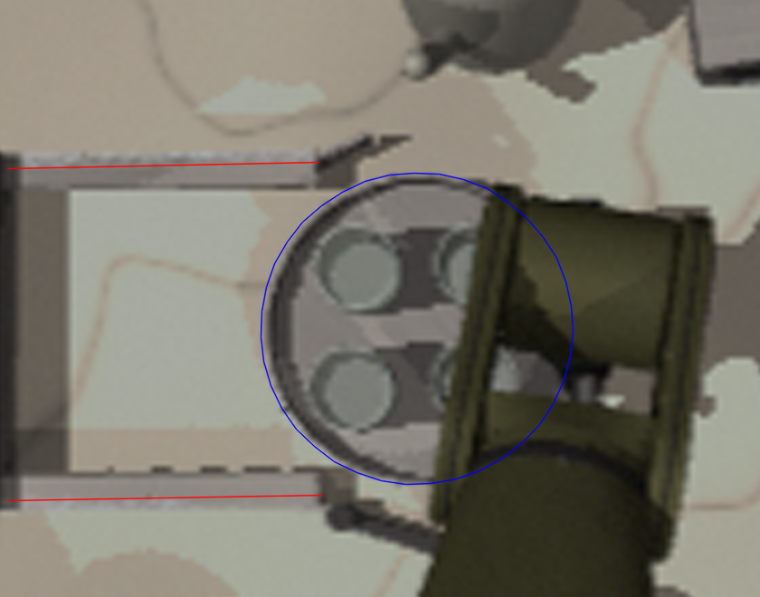

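The tray is centred on the mouth and its rim fits between the lips, glasses upright at (358,268) and (352,388), keeper clear. I'll push straight in.

{"api": "jog_arm", "payload": {"increments": [{"tx": 0, "ty": 0.003, "tz": 0, "ax": 0, "ay": 0, "az": 0, "gripper": 0.5}, {"tx": 0, "ty": 0.005, "tz": 0, "ax": 0, "ay": 0, "az": 0, "gripper": 0.5}, {"tx": 0, "ty": 0.007, "tz": 0, "ax": 0, "ay": 0, "az": 0, "gripper": 0.5}, {"tx": 0, "ty": 0.009, "tz": 0, "ax": 0, "ay": 0, "az": 0, "gripper": 0.5}, {"tx": 0, "ty": 0.01, "tz": 0, "ax": 0, "ay": 0, "az": 0, "gripper": 0.5}, {"tx": 0, "ty": 0.01, "tz": 0, "ax": 0, "ay": 0, "az": 0, "gripper": 0.5}, {"tx": 0, "ty": 0.01, "tz": 0, "ax": 0, "ay": 0, "az": 0, "gripper": 0.5}, {"tx": 0, "ty": 0.01, "tz": 0, "ax": 0, "ay": 0, "az": 0, "gripper": 0.5}, {"tx": 0, "ty": 0.01, "tz": 0, "ax": 0, "ay": 0, "az": 0, "gripper": 0.5}, {"tx": 0, "ty": 0.01, "tz": 0, "ax": 0, "ay": 0, "az": 0, "gripper": 0.5}, {"tx": 0, "ty": 0.01, "tz": 0, "ax": 0, "ay": 0, "az": 0, "gripper": 0.5}, {"tx": 0, "ty": 0.01, "tz": 0, "ax": 0, "ay": 0, "az": 0, "gripper": 0.5}, {"tx": 0, "ty": 0.01, "tz": 0, "ax": 0, "ay": 0, "az": 0, "gripper": 0.5}, {"tx": 0, "ty": 0.008, "tz": 0, "ax": 0, "ay": 0, "az": 0, "gripper": 0.5}, {"tx": 0, "ty": 0.006, "tz": 0, "ax": 0, "ay": 0, "az": 0, "gripper": 0.5}, {"tx": 0, "ty": 0.005, "tz": 0, "ax": 0, "ay": 0, "az": 0, "gripper": 0.5}, {"tx": 0, "ty": 0.005, "tz": 0, "ax": 0, "ay": 0, "az": 0, "gripper": 0.5}, {"tx": 0, "ty": 0.004, "tz": 0, "ax": 0, "ay": 0, "az": 0, "gripper": 0.5}, {"tx": 0, "ty": 0.004, "tz": 0, "ax": 0, "ay": 0, "az": 0, "gripper": 0.5}, {"tx": 0, "ty": 0.003, "tz": 0, "ax": 0, "ay": 0, "az": 0, "gripper": 0.5}]}}

```text
time: 21.5
eef_pos: [0.5759, 0.0977, 0.0039]
ee_rot: [-180.0, -0.0, 90.0]
contact_force: [-0.2, -4.6, -0.0]
width: 0.0643
```

Now I'll creep forward in 1.5 mm steps, watching the force.

{"api": "jog_arm", "payload": {"increments": [{"tx": 0, "ty": 0.0015, "tz": 0, "ax": 0, "ay": 0, "az": 0, "gripper": 0.5}, {"tx": 0, "ty": 0.0015, "tz": 0, "ax": 0, "ay": 0, "az": 0, "gripper": 0.5}, {"tx": 0, "ty": 0.0015, "tz": 0, "ax": 0, "ay": 0, "az": 0, "gripper": 0.5}, {"tx": 0, "ty": 0.0015, "tz": 0, "ax": 0, "ay": 0, "az": 0, "gripper": 0.5}, {"tx": 0, "ty": 0.0015, "tz": 0, "ax": 0, "ay": 0, "az": 0, "gripper": 0.5}]}}

```text
time: 21.92
eef_pos: [0.5759, 0.1049, 0.0039]
ee_rot: [-180.0, 0.0, 90.0]
contact_force: [-0.1, -3.6, 0.0]
width: 0.0638
```

```bash
python3 look.py .576 .21 pics/s7.png
```

```text
22.0167 [0.5759 0.1052 0.0039] [ 0.1 -3.5 -0.7]
side glass [(0.68, array([0.543, 0.168])), (0.65, array([0.529, 0.249])), (0.63, array([0.605, 0.23 ])), (0.39, array([0.594, 0.148]))]
side tray [0.5782 0.2047] 0.15
top glass [(0.73, array([0.606, 0.24 ])), (0.72, array([0.537, 0.258])), (0.49, array([0.547, 0.159])), (0.36, array([0.325, 0.202]))]
top tray [0.5762 0.2115] 0.26
```

{"api": "jog_arm", "payload": {"increments": [{"tx": 0, "ty": 0.0015, "tz": 0, "ax": 0, "ay": 0, "az": 0, "gripper": 0.5}, {"tx": 0, "ty": 0.001, "tz": 0, "ax": 0, "ay": 0, "az": 0, "gripper": 0.5}, {"tx": 0, "ty": 0.001, "tz": 0, "ax": 0, "ay": 0, "az": 0, "gripper": 0.5}]}}

```text
time: 22.47
eef_pos: [0.576, 0.1083, 0.0039]
ee_rot: [-180.0, 0.0, 90.0]
contact_force: [0.0, -3.0, -2.3]
width: 0.064
```

{"api": "jog_arm", "payload": {"increments": [{"tx": 0, "ty": 0.001, "tz": 0, "ax": 0, "ay": 0, "az": 0, "gripper": 0.5}, {"tx": 0, "ty": 0.001, "tz": 0, "ax": 0, "ay": 0, "az": 0, "gripper": 0.5}, {"tx": 0, "ty": 0.001, "tz": 0, "ax": 0, "ay": 0, "az": 0, "gripper": 0.5}]}}

```text
time: 22.72
eef_pos: [0.5759, 0.1114, 0.0039]
ee_rot: [-180.0, 0.0, 90.0]
contact_force: [0.2, -4.1, -1.6]
width: 0.0638
```

{"api": "jog_arm", "payload": {"increments": [{"tx": 0, "ty": 0.001, "tz": 0, "ax": 0, "ay": 0, "az": 0, "gripper": 0.5}, {"tx": 0, "ty": 0.001, "tz": 0, "ax": 0, "ay": 0, "az": 0, "gripper": 0.5}]}}

```text
time: 22.88
eef_pos: [0.576, 0.1126, 0.0039]
ee_rot: [-180.0, 0.1, 90.0]
contact_force: [0.6, -11.3, -1.0]
width: 0.0638
```

{"api": "jog_arm", "payload": {"increments": [{"tx": 0, "ty": 0.001, "tz": 0, "ax": 0, "ay": 0, "az": 0, "gripper": 0.5}, {"tx": 0, "ty": 0, "tz": 0, "ax": 0, "ay": 0, "az": 0, "gripper": 0.5}]}}

```text
time: 23.05
eef_pos: [0.576, 0.1127, 0.004]
ee_rot: [-180.0, 0.2, 90.1]
contact_force: [-0.4, -11.3, -0.5]
width: 0.064
```

The tray stopped dead with the force rising to 11 N, so it is against the back stop. I'll retreat, rise and go round to the outer side of the opened knob.

{"api": "jog_arm", "payload": {"increments": [{"tx": 0, "ty": -0.01, "tz": 0, "ax": 0, "ay": 0, "az": 0, "gripper": 0.5}, {"tx": 0, "ty": -0.025, "tz": 0, "ax": 0, "ay": 0, "az": 0, "gripper": 0.5}, {"tx": 0, "ty": 0, "tz": 0.03, "ax": 0, "ay": 0, "az": 0, "gripper": -1}, {"tx": 0, "ty": 0, "tz": 0.035, "ax": 0, "ay": 0, "az": 0, "gripper": -1}, {"tx": 0, "ty": 0, "tz": 0.035, "ax": 0, "ay": 0, "az": 0, "gripper": -1}, {"tx": 0, "ty": 0, "tz": 0.03, "ax": 0, "ay": 0, "az": 0, "gripper": -1}, {"tx": -0.0235, "ty": -0.007, "tz": 0, "ax": 0, "ay": 0, "az": 0, "gripper": -1}, {"tx": -0.0235, "ty": -0.007, "tz": 0, "ax": 0, "ay": 0, "az": 0, "gripper": -1}, {"tx": -0.0235, "ty": -0.007, "tz": 0, "ax": 0, "ay": 0, "az": 0, "gripper": -1}, {"tx": -0.0235, "ty": -0.007, "tz": 0, "ax": 0, "ay": 0, "az": 0, "gripper": -1}, {"tx": -0.0235, "ty": -0.007, "tz": 0, "ax": 0, "ay": 0, "az": 0, "gripper": -1}, {"tx": -0.0235, "ty": -0.007, "tz": 0, "ax": 0, "ay": 0, "az": 0, "gripper": -1}, {"tx": -0.0235, "ty": -0.007, "tz": 0, "ax": 0, "ay": 0, "az": 0, "gripper": -1}, {"tx": -0.0235, "ty": -0.005, "tz": 0, "ax": 0, "ay": 0, "az": 0, "gripper": -1}, {"tx": 0, "ty": 0, "tz": 0, "ax": 0, "ay": 0, "az": 0, "gripper": -1}, {"tx": 0, "ty": 0, "tz": 0, "ax": 0, "ay": 0, "az": 0, "gripper": -1}]}}

```text
time: 24.38
eef_pos: [0.388, 0.0258, 0.1345]
ee_rot: [179.8, -0.1, 90.0]
contact_force: [0.5, 0.7, 0.5]
width: 0.0001
```

Run:
```python
from h import *
S={c:snap(c) for c in('side','top')}; s=manip.read_state();print(s['eef_pos'],s['width'])
def mk(c,r,w):
    im,K,E=S[c]
    print(c,'knob',[(s,onz(K,E,(u,v),.048)[:2].round(3)) for s,u,v in pts('knob',c)])
    print(c,'glass',[(s,onz(K,E,(u,v),.004)[:2].round(3)) for s,u,v in pts('glass_a',c)])
    b=cv2.resize(im,None,fx=6,fy=6,interpolation=cv2.INTER_CUBIC)
    def line(P,col): cv2.polylines(b,[np.int32([proj(K,E,q)*6+2.5 for q in P])],False,col,1,cv2.LINE_AA)
    line(circ(.576,.215,.024,.1),(255,0,0)); line(circ(.4235,.012,.062,.008),(0,0,255)); line(circ(*s['eef_pos'][:2],.03,.015),(0,255,0))
    u,v,ww,h=r; return cv2.resize(b[v*6:(v+h)*6,u*6:(u+ww)*6],(w,420))
cv2.imwrite('pics/k8.png',np.hstack([mk('top',(165,130,110,120),385),mk('side',(185,130,110,115),402)]))
```

```text
[0.38901172 0.02571538 0.13475913] 0.00039705280472591097
top knob [(0.4, array([0.415, 0.026]))]
top glass [(0.82, array([0.527, 0.258])), (0.74, array([0.612, 0.245])), (0.67, array([0.538, 0.187])), (0.47, array([0.611, 0.171]))]
side knob [(0.51, array([0.428, 0.006]))]
side glass [(0.74, array([0.591, 0.156])), (0.56, array([0.528, 0.236])), (0.46, array([0.532, 0.166])), (0.43, array([0.618, 0.246]))]
```

View pics/k8.png

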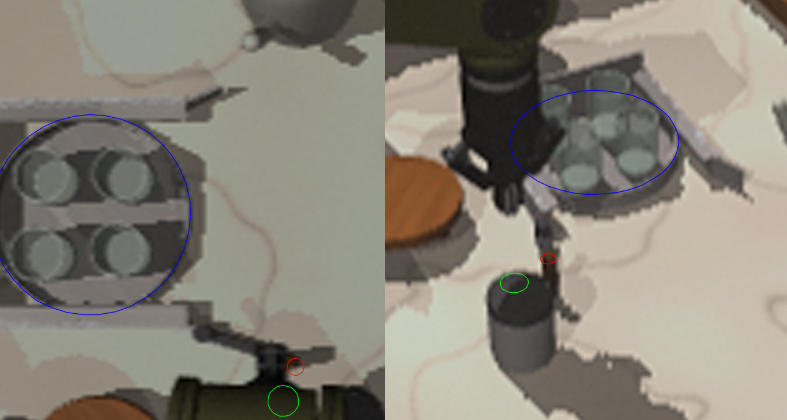

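Both crops show the tray deep in the holder with four upright glasses. The knob is at (549,262) in the side crop, and the fingers are beyond it on the -x side, clear of the jar. I'll go down and sweep the keeper shut.

{"api": "jog_arm", "payload": {"increments": [{"tx": -0.001, "ty": 0, "tz": -0.03, "ax": 0, "ay": 0, "az": 0, "gripper": -1}, {"tx": 0, "ty": 0, "tz": -0.03, "ax": 0, "ay": 0, "az": 0, "gripper": -1}, {"tx": 0, "ty": 0, "tz": -0.025, "ax": 0, "ay": 0, "az": 0, "gripper": -1}, {"tx": 0, "ty": 0, "tz": -0.017, "ax": 0, "ay": 0, "az": 0, "gripper": -1}, {"tx": 0, "ty": 0, "tz": 0, "ax": 0, "ay": 0, "az": 0, "gripper": -1}]}}

```text
time: 25.1
eef_pos: [0.3838, 0.0258, 0.028]
ee_rot: [-179.5, -0.0, 90.0]
contact_force: [-1.7, 0.9, 0.4]
width: 0.0001
```

{"api": "jog_arm", "payload": {"increments": [{"tx": 0.007, "ty": -0.0015, "tz": 0.002, "ax": 0, "ay": 0, "az": 0, "gripper": -1}, {"tx": 0.008, "ty": -0.0015, "tz": 0, "ax": 0, "ay": 0, "az": 0, "gripper": -1}, {"tx": 0.0126, "ty": -0.006, "tz": 0, "ax": 0, "ay": 0, "az": 0, "gripper": -1}, {"tx": 0.0126, "ty": -0.006, "tz": 0, "ax": 0, "ay": 0, "az": 0, "gripper": -1}, {"tx": 0.0138, "ty": -0.002, "tz": 0, "ax": 0, "ay": 0, "az": 0, "gripper": -1}, {"tx": 0.0138, "ty": -0.002, "tz": 0, "ax": 0, "ay": 0, "az": 0, "gripper": -1}, {"tx": 0.0137, "ty": 0.002, "tz": 0, "ax": 0, "ay": 0, "az": 0, "gripper": -1}, {"tx": 0.0137, "ty": 0.002, "tz": 0, "ax": 0, "ay": 0, "az": 0, "gripper": -1}, {"tx": 0.0125, "ty": 0.006, "tz": 0, "ax": 0, "ay": 0, "az": 0, "gripper": -1}, {"tx": 0.0125, "ty": 0.006, "tz": 0, "ax": 0, "ay": 0, "az": 0, "gripper": -1}, {"tx": 0.01, "ty": 0.0095, "tz": 0, "ax": 0, "ay": 0, "az": 0, "gripper": -1}, {"tx": 0.01, "ty": 0.0095, "tz": 0, "ax": 0, "ay": 0, "az": 0, "gripper": -1}, {"tx": 0.007, "ty": 0.012, "tz": 0, "ax": 0, "ay": 0, "az": 0, "gripper": -1}, {"tx": 0, "ty": 0, "tz": 0, "ax": 0, "ay": 0, "az": 0, "gripper": -1}]}}

```text
time: 26.27
eef_pos: [0.5366, 0.0553, 0.0352]
ee_rot: [179.8, -0.0, 90.1]
contact_force: [0.2, 0.1, -0.1]
width: 0.0004
```

Run:
```python
from h import *
im,K,E=snap('side'); s=manip.read_state();print(s['eef_pos'],s['contact_force'])
print('knob',[(s,onz(K,E,(u,v),.048)[:2].round(3)) for s,u,v in pts('knob','side')])
b=cv2.resize(im,None,fx=6,fy=6,interpolation=cv2.INTER_CUBIC)
cv2.imwrite('pics/k9.png',b[150*6:240*6,200*6:300*6])
```

```text
[0.53529341 0.0546202  0.03463882] [ 0.74830866  0.10506853 -0.13565413]
knob [(0.59, array([0.536, 0.051])), (0.39, array([0.301, 0.153]))]
```

View pics/k9.png

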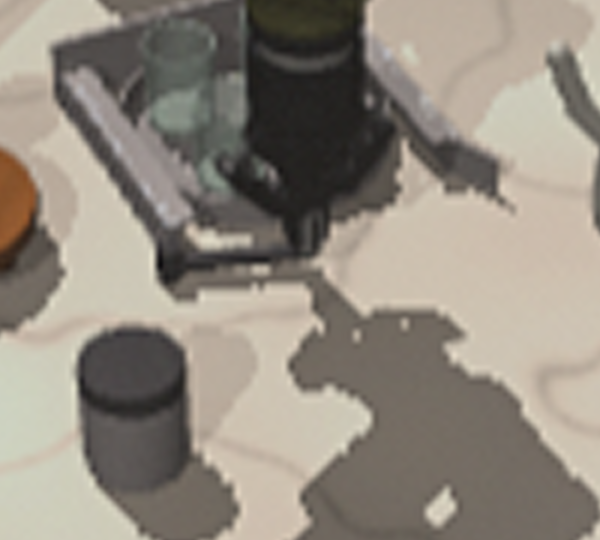

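The keeper has followed to θ ≈ 0.4, with the knob behind the fingers at (305,235). I'll continue to shut.

{"api": "jog_arm", "payload": {"increments": [{"tx": 0.004, "ty": 0.008, "tz": 0, "ax": 0, "ay": 0, "az": 0, "gripper": -1}, {"tx": 0.003, "ty": 0.008, "tz": 0, "ax": 0, "ay": 0, "az": 0, "gripper": -1}, {"tx": 0.001, "ty": 0.005, "tz": 0, "ax": 0, "ay": 0, "az": 0, "gripper": -1}, {"tx": 0, "ty": 0.003, "tz": 0, "ax": 0, "ay": 0, "az": 0, "gripper": -1}, {"tx": 0, "ty": 0.002, "tz": 0, "ax": 0, "ay": 0, "az": 0, "gripper": -1}, {"tx": 0, "ty": 0, "tz": 0, "ax": 0, "ay": 0, "az": 0, "gripper": -1}]}}

```text
time: 26.87
eef_pos: [0.5421, 0.0798, 0.0341]
ee_rot: [-180.0, -0.0, 90.0]
contact_force: [-1.3, -0.3, 0.1]
width: 0.0002
```

{"api": "jog_arm", "payload": {"increments": [{"tx": 0, "ty": 0.0015, "tz": 0, "ax": 0, "ay": 0, "az": 0, "gripper": -1}, {"tx": 0, "ty": 0.0015, "tz": 0, "ax": 0, "ay": 0, "az": 0, "gripper": -1}, {"tx": 0, "ty": 0.001, "tz": 0, "ax": 0, "ay": 0, "az": 0, "gripper": -1}]}}

```text
time: 27.12
eef_pos: [0.5423, 0.0833, 0.0341]
ee_rot: [180.0, 0.0, 90.0]
contact_force: [0.5, -0.9, 0.4]
width: 0.0001
```

{"api": "jog_arm", "payload": {"increments": [{"tx": 0, "ty": 0.001, "tz": 0, "ax": 0, "ay": 0, "az": 0, "gripper": -1}, {"tx": 0, "ty": 0.001, "tz": 0, "ax": 0, "ay": 0, "az": 0, "gripper": -1}, {"tx": 0, "ty": 0.001, "tz": 0, "ax": 0, "ay": 0, "az": 0, "gripper": -1}]}}

```text
time: 27.37
eef_pos: [0.5423, 0.0848, 0.0341]
ee_rot: [180.0, 0.2, 90.1]
contact_force: [0.2, -10.7, 1.5]
width: -0.0
```

Firm stop at 10.7 N, so the keeper is shut. I'll back off, rise and check.

{"api": "jog_arm", "payload": {"increments": [{"tx": 0, "ty": -0.01, "tz": 0, "ax": 0, "ay": 0, "az": 0, "gripper": -1}, {"tx": 0, "ty": -0.03, "tz": 0, "ax": 0, "ay": 0, "az": 0, "gripper": -1}, {"tx": 0, "ty": -0.03, "tz": 0.03, "ax": 0, "ay": 0, "az": 0, "gripper": -1}, {"tx": 0, "ty": -0.03, "tz": 0.035, "ax": 0, "ay": 0, "az": 0, "gripper": -1}, {"tx": 0, "ty": -0.035, "tz": 0.035, "ax": 0, "ay": 0, "az": 0, "gripper": -1}, {"tx": 0, "ty": -0.035, "tz": 0.03, "ax": 0, "ay": 0, "az": 0, "gripper": -1}, {"tx": 0, "ty": -0.035, "tz": 0, "ax": 0, "ay": 0, "az": 0, "gripper": -1}, {"tx": 0, "ty": -0.035, "tz": 0, "ax": 0, "ay": 0, "az": 0, "gripper": -1}, {"tx": 0, "ty": -0.035, "tz": 0, "ax": 0, "ay": 0, "az": 0, "gripper": -1}, {"tx": 0, "ty": 0, "tz": 0, "ax": 0, "ay": 0, "az": 0, "gripper": -1}]}}

```text
time: 28.2
eef_pos: [0.5419, -0.1815, 0.1522]
ee_rot: [179.9, 0.1, 89.7]
contact_force: [-0.3, 0.7, 0.6]
width: -0.0
```

Run:
```python
from h import *
S={c:snap(c) for c in('side','top')}; s=manip.read_state();print(s['time'],s['eef_pos'])
def mk(c,r,w):
    im,K,E=S[c]
    for n,z in(('knob',.048),('jar',0),('kettle',0),('glass_a',.004),('tray',0)): print(c,n,[(s,onz(K,E,(u,v),z)[:2].round(3)) for s,u,v in pts(n,c)])
    b=cv2.resize(im,None,fx=6,fy=6,interpolation=cv2.INTER_CUBIC)
    def line(P,col): cv2.polylines(b,[np.int32([proj(K,E,q)*6+2.5 for q in P])],False,col,1,cv2.LINE_AA)
    line(circ(.545,.101,.062,.008),(0,0,255)); line(circ(.576,.215,.024,.1),(255,0,0))
    u,v,ww,h=r; return cv2.resize(b[v*6:(v+h)*6,u*6:(u+ww)*6],(w,420))
cv2.imwrite('pics/k10.png',np.hstack([mk('top',(155,140,110,115),400),mk('side',(195,130,90,95),398)]))
```

```text
28.3 [ 0.5417395  -0.17732987  0.15140415]
top knob [(0.72, array([0.54, 0.11]))]
top jar [(0.87, array([ 0.375, -0.042])), (0.62, array([0.539, 0.114]))]
top kettle [(0.64, array([0.805, 0.017]))]
top glass_a [(0.64, array([ 0.779, -0.176])), (0.59, array([0.537, 0.184])), (0.57, array([0.539, 0.263])), (0.53, array([0.608, 0.183])), (0.52, array([0.603, 0.258]))]
top tray [(0.62, array([ 0.272, -0.514])), (0.57, array([0.576, 0.228])), (0.17, array([0.613, 0.181]))]
side knob [(0.61, array([0.546, 0.094])), (0.24, array([0.29 , 0.336]))]
side jar [(0.84, array([ 0.38, -0.04]))]
side kettle [(0.59, array([0.809, 0.005]))]
side glass_a [(0.75, array([0.528, 0.17 ])), (0.6, array([0.525, 0.252])), (0.53, array([0.596, 0.167])), (0.47, array([0.574, 0.478])), (0.45, array([0.639, 0.258]))]
side tray [(0.84, array([ 0.274, -0.519])), (0.73, array([0.577, 0.225])), (0.44, array([ 0.316, -0.269]))]
```

View pics/k10.png

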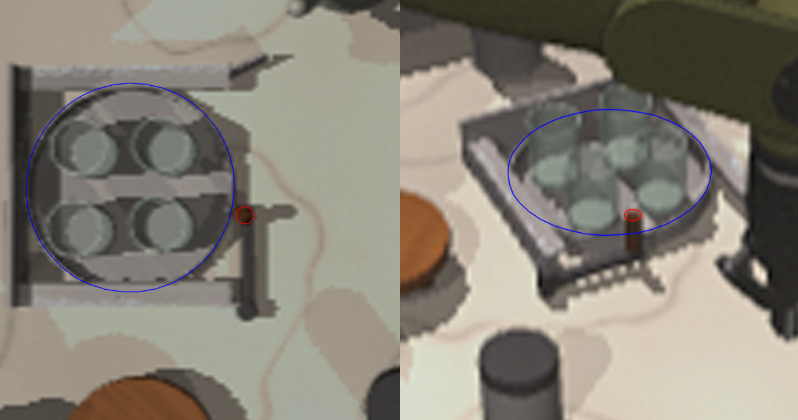

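The final crops show the knob inside its ring at the shut position, the bar parallel to the mouth, and the tray against the back stop with four upright glasses. The arm touches nothing, so I'll hand in.

```bash
python3 -c "
from rig import manip
print(manip.close_job())"
```

```text
the job is handed in; nothing more can be done
None
```

The job is done and handed in at about 28 s of the 72 s allowed; no verdict was reported. I set the loose glass in the empty place, swung the keeper open to about 1.9 rad and pushed the tray along the ledge without lifting it. The tray is in the holder and the keeper bar is shut behind it.

- **Tray:** It stopped dead on the back stop with the push force at about 11 N. In the last pictures it lies between the holder walls with four upright glasses. The networks put its centre at y ≈ 0.225–0.228, against about 0.216 from the push. I trusted the push, because the tray had stopped moving.
- **Keeper bar:** It came up against a firm stop at about 10.7 N. The knob is at about (0.543, 0.10), which is the shut position.
- **Other things:** The jar and kettle are within about 10 mm of where the networks first put them, which is about their scatter. I checked the other things only by eye in the pictures, not by a final measurement. The arm was clear of everything when I handed in.

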